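# Load the reagent bottles into the carrier rack in order of use

### The job

The four reagent bottles stand in a row of dishes in their order of use, the first one at the end towards the robot's own left. Move them to the yellow rack in that same order, one to a bay, with the first bottle in the bay next to the rack's loop handle and the last in the bay farthest from it. Keep them upright, set each down gently on the floor of its bay (do not drop it), and let go of them all.

Things in the scene. Friction and masses are not known exactly. Their poses are not given: they have to be found in the camera images.
- square_center (a point): Loose amber bottle with black screw cap, the square one: 38 x 38 mm body 64 mm high with rounded edges, narrow neck, round black cap 30 mm across; 96 mm high in all, the cap being the top 20 mm, about 160 g. This point is its centre, 48 mm above its foot; z is up along the bottle. It is best taken by the cap from above.
- tall_center (a point): Loose amber bottle with black screw cap, the tall slim round one: body 34 mm across and 88 mm high, round black cap 29 mm across; 108 mm high in all, the cap being the top 20 mm, about 150 g. This point is its centre, 54 mm above its foot; z is up along the bottle. It is best taken by the cap from above.
- squat_center (a point): Loose amber bottle with black screw cap, the short wide round jar: body 40 mm across and 52 mm high, round black cap 39 mm across, nearly as wide as the jar; 72 mm high in all, the cap being the top 20 mm, about 140 g. This point is its centre, 36 mm above its foot; z is up along the bottle. It is best taken by the cap from above.
- cone_center (a point): Loose amber bottle with black screw cap, the cone-shaped one: 40 mm across at the foot, tapering to a 22 mm neck at 58 mm height, small round black cap 24 mm across; 88 mm high in all, the cap being the top 20 mm, about 130 g. This point is its centre, 44 mm above its foot; z is up along the bottle. It is best taken by the cap from above.
- dish_square: Fixed shallow square aluminium dish, 58 x 58 mm outside, rim 8 mm high, in which the square bottle stands at the start; all four dishes look alike and stand in one straight row 64 mm apart (centre to centre) along their y axes on a thin black mat; +y is towards the robot's left. Origin at the centre of its underside, which is 3 mm above the table; its inner floor is 4 mm above the origin.
- dish_tall: Fixed shallow square aluminium dish, 58 x 58 mm outside, rim 8 mm high, in which the tall bottle stands at the start; all four dishes look alike and stand in one straight row 64 mm apart (centre to centre) along their y axes on a thin black mat; +y is towards the robot's left. Origin at the centre of its underside, which is 3 mm above the table; its inner floor is 4 mm above the origin.
- dish_squat: Fixed shallow square aluminium dish, 58 x 58 mm outside, rim 8 mm high, in which the squat bottle stands at the start; all four dishes look alike and stand in one straight row 64 mm apart (centre to centre) along their y axes on a thin black mat; +y is towards the robot's left. Origin at the centre of its underside, which is 3 mm above the table; its inner floor is 4 mm above the origin.
- dish_cone: Fixed shallow square aluminium dish, 58 x 58 mm outside, rim 8 mm high, in which the cone bottle stands at the start; all four dishes look alike and stand in one straight row 64 mm apart (centre to centre) along their y axes on a thin black mat; +y is towards the robot's left. Origin at the centre of its underside, which is 3 mm above the table; its inner floor is 4 mm above the origin.
- rack: Fixed yellow bottle rack, 70 mm (x) by 262 mm (y), with four bays in a row along its y axis, centred at y = -96, -32, +32 and +96 mm. Each bay is 58 x 58 mm inside; its floor is 7 mm and the tops of its side and dividing walls 25 mm above the table. Walls are 6 mm thick. Origin at the centre of the underside, on the table. The dishes' row and the rack are roughly parallel; either may be the nearer to the robot.
- rack_handle: Yellow upright loop handle, 62 mm wide and 60 mm high, fixed at one end of the rack, 139 mm from its centre, at its +y or its -y end (the other end has only a low stop, 18 mm high). Origin at the centre of its underside, on the table. It shows which end of the rack is first.

How it is judged:
By the outcome, as a careful person would: the job done as asked, in the order asked, and still so for the second after the job is handed in, with the robot touching nothing.
It also fails if it takes over 83 s, if anything falls off the work surface, if the arm or the gripper's body presses on something with over 40 N, if the wrist force passes 120 N, or if a joint passes its speed limit or range.

### The arm

A 6-joint arm with a two-finger parallel gripper is mounted at the origin on the work surface. World frame = base frame: x ahead of the robot, y to its left, z up, the work surface at z = 0. Lengths are in m, angles in degrees, forces in N, time in s.
With the tool pointing down it reaches from about 0.25 to 0.725 m from the base axis. Payload 9.7 kg.
Tool frame: the origin (TCP) lies on the centre line of the jaws, within the pads' length; the fingertips stand 22 mm ahead of it and the grasp point (between the pads) lies 3 mm ahead of it; z points along the fingers, y is the direction in which the jaws open and shut (so a half turn about z gives the same grasp; the last joint's range is limited). The gripper opens to 85 mm and grips with 20 to 120 N. Pads are 22 mm wide; open, the fingers measure 114 mm over their backs; the gripper's body (76 mm by 85 mm) begins 54 mm behind the grasp point. The pads swing forward as they close: fully open they stand 13 mm farther back than shut.
Start: joints at [-63.827, 4.979, 10.078, 95.1, 0, 90], TCP at [0.243, -0.494, 0.253] pointing down, gripper open.
Joint ranges: [-179.16, 179.16], [-48.56, 103.87], [-65.8, 70.77], [-126.05, 130.52], [-82.76, 87.17], [-180, 180]. Speed limits (degrees/s): [127.2, 127.2, 147.25, 180, 180, 180].

### API

Orientations are given as [roll, pitch, yaw] about the fixed x, y, z axes, in that order (R = Rz(yaw) Ry(pitch) Rx(roll)).
In Python, from workcell import get_obs, camera, camera_params, job_done gives the robot as it stands.
- The arm moves only by the tool servo_tool, never from a script. Its argument "steps" is a list of rows, each an object of numbers: "x", "y", "z": the shift along the world's x, y, z in mm; "yaw": the turn about the world's z in degrees. A call has 1 to 12 rows; each row is the pose to reach, as a shift and turn from the pose measured when the call began; what a row does not reach only later rows make up. A row lasts 1/8 s, in which the tool goes at most 62.5 mm and 10.7 degrees, less where a joint would pass 70% of its speed; a pose out of reach is approached as far as the arm can. A call with a gripper value outside its range is refused whole. "grip" is the finger opening in mm, from 0 to 85.4, set as the call begins (left out, the last holds). The fingers move at their own pace and stop on an object; "grip_force" is the grip in N (left out, the last holds). Time passes only in rows, so rows that repeat a pose let the fingers close. It gives the time, the measured TCP pose, the force and the opening at its end, in the units of the state.
- get_obs(): the state, without advancing time (a new reading comes with each control period).
- camera(name): name is "scene" or "top" or "wrist"; returns (picture, depth): 384x512x3 uint8, red, green, blue; 384x512 float32, m along the optical axis (not along the pixel's ray), 0 where there is no reading.
- camera_params(name): a dict with "intrinsics" (3x3 intrinsics, pixels), "rvec" (rotation vector, rad) and "tvec" (3), from world to camera coordinates, as OpenCV has them; the wrist camera has in their place "hand_eye" (4x4, takes a point from camera to tool coordinates, whose origin is the TCP and whose axes are the flange's). Camera axes: x right, y down, z forward; pixel columns grow to the right and rows downward; lengths in m; the calibration is good to about 2 mm. A picture is of the moment at which its call begins: read the wrist's pose just before it. camera_params takes no time and is no camera call.
- job_done(): hands the job in, once; it reports no verdict.
The state is a dict: "time": time; "q": joint angles; "qd": joint speeds; "joint_efforts": joint torques, N m; "ee_pos": TCP position; "tcp_rot": TCP orientation; "wrist_force": force on the tool from outside, world axes, zero at the start; "torque": the same for the moment, N m; "opening": finger opening in m.
Only numpy, scipy, OpenCV 4.12 (cv2) and the standard library are available. Lean on these libraries where they do the work, as an engineer would, in place of code of your own. Each camera call takes 0.05 s, during which the arm holds its last target.

## Working session

There is one attempt and no reset: what is moved stays moved. The work goes in short steps, Python scripts to look and compute and a tool call to move; the robot and the scene stay as the last step left them, time stands still between calls to the robot, and variables do not carry over. Pictures are saved under pics/ and viewed, and the job is handed in when it is done.

Besides the shell and the picture viewer there is one more tool, called after "Request:" by a JSON object that holds its "name" and its "arguments". servo_tool: Moves the arm, as the interface text tells. Its arguments: {"type":"object","properties":{"steps":{"type":"array"},"grip":{"type":"number"},"grip_force":{"type":"number"}},"required":["steps"]}

```bash
mkdir -p pics; ls; python3 - <<'E'
from workcell import *
import cv2,numpy as np
np.set_printoptions(precision=4,suppress=True)
print(get_obs())
for n in ("scene","top"):
    p,d=camera(n); np.savez(f"{n}0.npz",p=p,d=d); cv2.imwrite(f"pics/{n}0.png",cv2.resize(p[:,:,::-1],None,fx=1.5,fy=1.5))
    print(n,camera_params(n))
print(camera_params("wrist"))
E
```

```text
pics
{'time': 0.0, 'q': array([-63.8285,   5.0115,  10.0356,  95.0992,  -0.0011,  90.0017]), 'qd': array([ 0.0218, -0.033 , -0.0201, -0.0593,  0.0168,  0.008 ]), 'joint_efforts': array([  0.0002, -52.0391,  46.4801,   0.0164,   0.    ,   0.    ]), 'ee_pos': array([ 0.2425, -0.4934,  0.2526]), 'tcp_rot': array([-179.9249,    0.0011,   26.1698]), 'wrist_force': array([0.257 , 0.2874, 0.3371]), 'torque': array([ 0.054 ,  0.0033, -0.0452]), 'opening': 0.08524370100009289}
scene {'intrinsics': array([[434.261 ,   0.    , 253.2439],
       [  0.    , 434.261 , 198.5907],
       [  0.    ,   0.    ,   1.    ]]), 'rvec': array([ 2.1498,  1.3512, -0.4512]), 'tvec': array([-0.2338, -0.3704,  1.193 ])}
top {'intrinsics': array([[364.1375,   0.    , 255.2735],
       [  0.    , 364.1375, 193.8745],
       [  0.    ,   0.    ,   1.    ]]), 'rvec': array([ 2.1829, -2.214 ,  0.1199]), 'tvec': array([-0.0309,  0.5619,  0.6869])}
{'intrinsics': array([[292.4986,   0.    , 256.5857],
       [  0.    , 292.4986, 190.607 ],
       [  0.    ,   0.    ,   1.    ]]), 'hand_eye': array([[ 0.0003, -0.9502, -0.3117,  0.0798],
       [ 1.    ,  0.0005, -0.0006,  0.0003],
       [ 0.0007, -0.3117,  0.9502, -0.1205],
       [ 0.    ,  0.    ,  0.    ,  1.    ]])}
```

View pics/scene0.png

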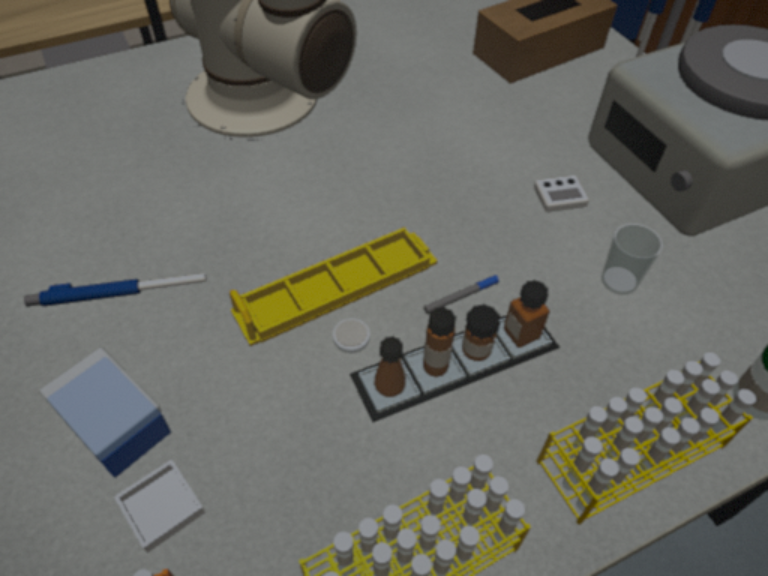

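View pics/top0.png

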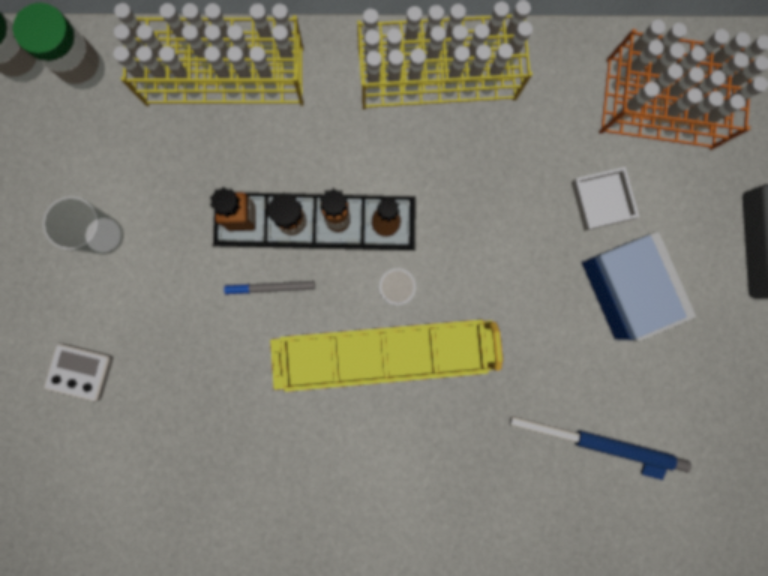

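The top view shows the row, left to right (robot's left first), as square (px 150,140 unscaled), squat, tall and cone (~257,143). The rack's handle is at the right end (~330,230), which is -y. So square goes to the handle bay, then squat, tall, and cone farthest. Next I'll measure poses from both cameras' point clouds.

```bash
cat > h.py <<'E'
import numpy as np,cv2
def cloud(p,d,P,R,t):
    # R,t camera->world
    K=P["intrinsics"]; v,u=np.mgrid[:d.shape[0],:d.shape[1]]
    c=np.stack([(u-K[0,2])/K[0,0]*d,(v-K[1,2])/K[1,1]*d,d],-1)
    return c@R.T+t
def fixed(P):
    R=cv2.Rodrigues(np.array(P["rvec"]))[0].T
    return R,-R@np.array(P["tvec"])
E
python3 - <<'E'
from h import *; from workcell import camera_params
np.set_printoptions(precision=4,suppress=True)
for n in ("top","scene"):
    z=np.load(n+"0.npz");p=z["p"];d=z["d"];P=camera_params(n);R,t=fixed(P)
    W=cloud(p,d,P,R,t);hsv=cv2.cvtColor(p,cv2.COLOR_RGB2HSV)
    print(n,"cam at",t)
    ok=d>0
    roi=ok&(W[...,0]>.25)&(W[...,0]<.75)&(abs(W[...,1])<.4)
    tab=roi&(abs(W[...,2])<.012)&(hsv[...,1]<40);print("table z",np.median(W[tab][:,2]))
    y=roi&(hsv[...,0]>22)&(hsv[...,0]<35)&(hsv[...,1]>150)&(W[...,0]<.55)
    q=W[y];print("yellow",len(q),q.min(0),q.max(0))
    r=cv2.minAreaRect((q[:,:2]*1000).astype(np.float32));print("rect mm",r)
    hd=q[q[:,2]>.035];print("handle",len(hd),hd.mean(0),hd[:,2].max())
    w=q[(q[:,2]>.02)&(q[:,2]<.03)]; print("wall tops",len(w),np.median(w[:,2]),"floor",np.median(q[q[:,2]<.014][:,2]))
    dark=roi&(hsv[...,2]<75)&(W[...,2]>.05)&(W[...,2]<.14)
    nl,lab,st,cen=cv2.connectedComponentsWithStats(dark.astype(np.uint8))
    for i in range(1,nl):
        if st[i,4]>40:
            c=W[lab==i];top=np.percentile(c[:,2],95);tp=c[c[:,2]>top-.006]
            print("cap px",cen[i],st[i,4],"top",top,"ctr",cv2.minEnclosingCircle((tp[:,:2]*1000).astype(np.float32)),tp.mean(0)[:2])
    m=roi&(hsv[...,2]<60)&(W[...,2]<.03)&(W[...,0]>.45)
    nl,lab,st,cen=cv2.connectedComponentsWithStats(m.astype(np.uint8))
    for i in range(1,nl):
        if st[i,4]>150:
            c=W[lab==i]; print("mat",cen[i],st[i,4],np.median(c[:,2]),cv2.minAreaRect((c[:,:2]*1000).astype(np.float32)))
E
```

```text
top cam at [ 0.5079 -0.015   0.7282]
table z 0.0011487348853300716
yellow 5045 [ 0.4385 -0.1841  0.0043] [0.5205 0.107  0.0635]
rect mm ((479.27105712890625, -39.113983154296875), (65.2948226928711, 290.02960205078125), 4.076869487762451)
handle 92 [ 0.4899 -0.1756  0.0591] 0.06350836249701264
wall tops 1062 0.0258855453394502 floor 0.008145283160596373
cap px [149.9    134.4655] 290 top 0.10559311629073989 ctr ((662.4697265625, 146.02793884277344), 15.685309410095215) [0.6621 0.1457]
cap px [222.6439 137.638 ] 337 top 0.11776666371812046 ctr ((658.1819458007812, 19.48061180114746), 16.049772262573242) [0.6569 0.0195]
cap px [161.3125 142.95  ] 80 top 0.06860541002289432 ctr ((662.1728515625, 142.7493438720703), 22.755746841430664) [0.6556 0.1329]
cap px [189.9977 140.3288] 438 top 0.08183426587105942 ctr ((658.11962890625, 80.23414611816406), 21.1664981842041) [0.6573 0.0801]
cap px [258.0551 140.9237] 236 top 0.09750386913825043 ctr ((655.40771484375, -43.98310470581055), 13.202725410461426) [ 0.6547 -0.0435]
mat [216.6085 153.1646] 802 0.004185750428583934 ((658.1680908203125, 50.
[... 720 characters left out ...]
1438]
cap px [321.1017 215.6081] 472 top 0.08070248279136098 ctr ((658.0238037109375, 79.24234008789062), 21.215147018432617) [0.6589 0.0781]
cap px [350.7806 212.7677] 155 top 0.06712586641034345 ctr ((664.5668334960938, 142.6747589111328), 22.92722511291504) [0.6731 0.1363]
cap px [293.2793 219.2793] 444 top 0.1164277254712133 ctr ((657.1725463867188, 17.946712493896484), 16.138628005981445) [0.6589 0.0174]
cap px [260.257  236.8576] 323 top 0.09639306194928236 ctr ((655.4544067382812, -45.67796325683594), 12.792587280273438) [ 0.6564 -0.0459]
mat [295.7447 254.7937] 756 0.003315287214784801 ((658.8546142578125, 49.159568786621094), (266.5440673828125, 73.7944564819336), 87.97710418701172)
```

```bash
python3 - <<'E'
from h import *; from workcell import camera_params
from scipy.optimize import minimize
np.set_printoptions(precision=4,suppress=True)
for n in ("top","scene"):
    z=np.load(n+"0.npz");p=z["p"];d=z["d"];P=camera_params(n);R,t=fixed(P)
    W=cloud(p,d,P,R,t);hsv=cv2.cvtColor(p,cv2.COLOR_RGB2HSV)
    y=(d>0)&(hsv[...,0]>20)&(hsv[...,0]<36)&(hsv[...,1]>130)&(W[...,0]<.55)&(W[...,0]>.4)&(abs(W[...,1])<.25)
    q=W[y]*1000
    # floor-points template: floors should be inside bays; wall points outside
    fl=q[q[:,2]<11]; wl=q[(q[:,2]>21)&(q[:,2]<29)]
    def loc(a,pts):
        x,yy,th=a; c,s=np.cos(np.radians(th)),np.sin(np.radians(th)); D=pts[:,:2]-[x,yy]
        return D[:,0]*c+D[:,1]*s, -D[:,0]*s+D[:,1]*c
    def inb(a,pts):
        u,v=loc(a,pts); vb=(v+96)/64; k=np.clip(np.round(vb),0,3); 
        return np.minimum(29-abs(u),29-abs(v-(k*64-96)))  # >0 inside bay
    def out(a,pts):
        u,v=loc(a,pts); return np.maximum(np.maximum(abs(u)-35,abs(v)-131),0)
    def f(a): return np.sum(np.clip(-inb(a,fl)[out(a,fl)<3],0,8))+np.sum(np.clip(inb(a,wl),0,8))+np.sum(np.clip(out(a,wl),0,8))
    best=min((minimize(f,[480,y0,4.2],method="Nelder-Mead",options=dict(initial_simplex=[[480,y0,4.2],[484,y0,4.2],[480,y0+4,4.2],[480,y0,5.5]])) for y0 in range(-50,-19,4)),key=lambda r:r.fun)
    print(n,best.x,best.fun,len(fl),len(wl))
    u,v=loc(best.x,wl); print(np.histogram(v,np.arange(-150,151,6)));print(np.histogram(u,np.arange(-40,41,5))[0])
    a=best.x;th=np.radians(a[2])
    print([ (a[0]-b*np.sin(th),a[1]+b*np.cos(th)) for b in(-96,-32,32,96)])
    h=q[q[:,2]>35];print("handle local",[k.mean() for k in loc(a,h)])
E
```

```text
top [480.1268 -39.3865   4.0607] 100.28423551336974 3674 1199
(array([  0,   0,   8,  81,  48,  15,  16,  16,  16,  14,  15,  15,  15,
        27, 107,  15,  14,  16,  16,  15,  16,  16,  18,  17,  59,  67,
        15,  14,  16,  16,  17,  14,  18,  16,  15,  96,  33,  15,  15,
        16,  17,  16,  15,  16,  18,  41,  93,   3,   2,   0]), array([-150, -144, -138, -132, -126, -120, -114, -108, -102,  -96,  -90,
        -84,  -78,  -72,  -66,  -60,  -54,  -48,  -42,  -36,  -30,  -24,
        -18,  -12,   -6,    0,    6,   12,   18,   24,   30,   36,   42,
         48,   54,   60,   66,   72,   78,   84,   90,   96,  102,  108,
        114,  120,  126,  132,  138,  144,  150]))
[  0 307 127  47  46  36  52  43  42  52  42  45  44 106 210   0]
[(np.float64(486.92481696408123), np.float64(-135.14554711204988)), (np.float64(482.3927951878763), np.float64(-71.3062114433573)), (np.float64(477.86077341167135), np.float64(-7.466875774664718)), (np.float64(473.3287516354664), np.float64(56.37245989402786))]
handle local [np.float64(-0.6254213209287981), np.float64(-136.93791975128525)]
scene 
[... 327 characters left out ...]
14, -108, -102,  -96,  -90,
        -84,  -78,  -72,  -66,  -60,  -54,  -48,  -42,  -36,  -30,  -24,
        -18,  -12,   -6,    0,    6,   12,   18,   24,   30,   36,   42,
         48,   54,   60,   66,   72,   78,   84,   90,   96,  102,  108,
        114,  120,  126,  132,  138,  144,  150]))
[ 19 276  82  34  32  30  24  33  30  32  29  34  41 126 328   4]
[(np.float64(487.263681421609), np.float64(-135.18582579360492)), (np.float64(482.6819633449354), np.float64(-71.35003755952826)), (np.float64(478.1002452682618), np.float64(-7.514249325451576)), (np.float64(473.5185271915882), np.float64(56.3215389086251))]
handle local [np.float64(9.757583962846509), np.float64(-139.61544064203605)]
```

Both cameras agree to within 1–2 mm, and the heights match the text with about +1.5 mm bias.

| Bottle | Pick x, y (mm) | Bay x, y (mm) |
|---|---|---|
| Square | 663.5, 145 | 487, -135 |
| Squat | 658, 79.7 | 482.5, -71.3 |
| Tall | 657.7, 18.7 | 478, -7.5 |
| Cone | 655.4, -44.8 | 473.4, 56.3 |

The jaws will open along x, at yaw ~90. I'll approach the square bottle first.

Request:
{"name": "servo_tool", "arguments": {"steps": [{"x": 30, "y": 45, "yaw": 6}, {"x": 65, "y": 97, "yaw": 12}, {"x": 100, "y": 149, "yaw": 18}, {"x": 135, "y": 201, "yaw": 24}, {"x": 170, "y": 253, "yaw": 30}, {"x": 205, "y": 305, "yaw": 36}, {"x": 240, "y": 357, "yaw": 42}, {"x": 275, "y": 409, "yaw": 48}, {"x": 310, "y": 461, "yaw": 54}, {"x": 345, "y": 513, "yaw": 60}, {"x": 380, "y": 565, "yaw": 64}, {"x": 410, "y": 610, "yaw": 64}], "grip": 60, "grip_force": 40}}

```text
schema error: expected keys x, y, z, yaw
```

```bash
cat > w.py <<'E'
import sys
from h import *; from workcell import *
from scipy.spatial.transform import Rotation as Ro
np.set_printoptions(precision=4,suppress=True)
n=sys.argv[1]
o=get_obs();p,d=camera("wrist");P=camera_params("wrist")
cv2.imwrite(f"pics/{n}.png",p[:,:,::-1])
H=np.array(P["hand_eye"]);Rt=Ro.from_euler("xyz",o["tcp_rot"],degrees=True).as_matrix()
R=Rt@H[:3,:3];t=Rt@H[:3,3]+o["ee_pos"]
W=cloud(p,d,P,R,t);np.savez(n+".npz",p=p,d=d,W=W)
print(o["time"],o["ee_pos"],o["tcp_rot"],o["q"],"open",o["opening"])
hsv=cv2.cvtColor(p,cv2.COLOR_RGB2HSV)
dark=(d>.03)&(hsv[...,2]<75)&(W[...,2]>.05)&(W[...,2]<.14)&(W[...,0]>.4)&(W[...,0]<.72)
nl,lab,st,cen=cv2.connectedComponentsWithStats(dark.astype(np.uint8))
for i in range(1,nl):
    if st[i,4]>80:
        c=W[lab==i];top=np.percentile(c[:,2],95);tp=c[c[:,2]>top-.006]
        print("cap px",cen[i],st[i,4],"top",top,cv2.minEnclosingCircle((tp[:,:2]*1000).astype(np.float32)))
E
python3 w.py w1
```

```text
0.1 [ 0.2425 -0.4934  0.2526] [-179.928    -0.0001   26.1708] [-63.8281   5.0076  10.0375  95.1019   0.0001  90.0011] open 0.08556903766410393
```

Request:
{"name": "servo_tool", "arguments": {"steps": [{"x": 30, "y": 45, "z": 0, "yaw": 6}, {"x": 65, "y": 97, "z": 0, "yaw": 12}, {"x": 100, "y": 149, "z": 0, "yaw": 18}, {"x": 135, "y": 201, "z": 0, "yaw": 24}, {"x": 170, "y": 253, "z": 0, "yaw": 30}, {"x": 205, "y": 305, "z": 0, "yaw": 36}, {"x": 240, "y": 357, "z": 0, "yaw": 42}, {"x": 275, "y": 409, "z": 0, "yaw": 48}, {"x": 310, "y": 461, "z": 0, "yaw": 54}, {"x": 345, "y": 513, "z": 0, "yaw": 60}, {"x": 380, "y": 565, "z": 0, "yaw": 64}, {"x": 410, "y": 610, "z": 0, "yaw": 64}], "grip": 60, "grip_force": 40}}

```text
time: 1.65
ee_pos: [0.6533, 0.1186, 0.2522]
tcp_rot: [-179.9, 0.0, 90.3]
wrist_force: [0.5, -1.0, 0.3]
opening: 0.0599
```

```bash
python3 w.py w1
```

```text
1.65 [0.6533 0.1186 0.2522] [-179.9193    0.0069   90.2623] [ 10.2887  21.8293  30.0101  98.2615   0.0073 100.0263] open 0.05993156122410841
cap px [266.8559 153.2123] 909 top 0.10382136234180081 ((662.57568359375, 145.24951171875), 16.60963249206543)
cap px [260.3953 206.6807] 1184 top 0.07975543274749163 ((657.2581787109375, 79.30228424072266), 21.363338470458984)
cap px [259.1727 281.094 ] 1830 top 0.11522815088383347 ((657.5784912109375, 18.18207359313965), 16.390289306640625)
```

View pics/w1.png

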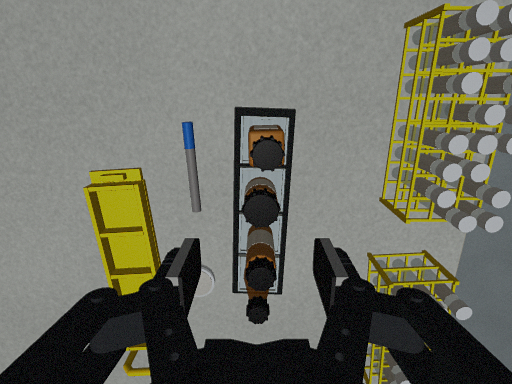

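The wrist view confirms the caps at (267,153), (260,207), (259,281) and the cone at (258,310), all within 1 mm of the earlier fixes. Heights are right too (103.8, 79.8 and 115.2). Now descending on the square bottle.

Request:
{"name": "servo_tool", "arguments": {"steps": [{"x": 10, "y": 26, "z": -10, "yaw": 0}, {"x": 10, "y": 26, "z": -50, "yaw": 0}, {"x": 10, "y": 26, "z": -90, "yaw": 0}, {"x": 10, "y": 26, "z": -120, "yaw": 0}, {"x": 10, "y": 26, "z": -140, "yaw": 0}, {"x": 10, "y": 26, "z": -154, "yaw": 0}, {"x": 10, "y": 26, "z": -154, "yaw": 0}]}}

```text
time: 2.58
ee_pos: [0.6651, 0.1495, 0.0942]
tcp_rot: [-179.7, -0.1, 90.4]
wrist_force: [0.6, 1.1, 0.6]
opening: 0.0598
```

Request:
{"name": "servo_tool", "arguments": {"steps": [{"x": 0, "y": 0, "z": 0, "yaw": 0}, {"x": 0, "y": 0, "z": 0, "yaw": 0}, {"x": 0, "y": 0, "z": 0, "yaw": 0}, {"x": 0, "y": 0, "z": 0, "yaw": 0}, {"x": 0, "y": 0, "z": 0, "yaw": 0}], "grip": 20, "grip_force": 40}}

```text
time: 3.2
ee_pos: [0.6653, 0.1496, 0.0952]
tcp_rot: [-179.8, -0.1, 90.4]
wrist_force: [-1.8, 0.1, 5.5]
opening: 0.0286
```

Request:
{"name": "servo_tool", "arguments": {"steps": [{"x": 0, "y": 0, "z": 8, "yaw": 0}, {"x": 0, "y": 0, "z": 25, "yaw": 0}, {"x": 0, "y": 0, "z": 50, "yaw": 0}, {"x": 0, "y": 0, "z": 65, "yaw": 0}, {"x": 0, "y": 0, "z": 70, "yaw": 0}, {"x": 0, "y": 0, "z": 70, "yaw": 0}]}}

```text
time: 3.95
ee_pos: [0.6654, 0.1496, 0.1651]
tcp_rot: [-179.8, -0.1, 90.4]
wrist_force: [-0.5, 0.0, -1.2]
opening: 0.0289
```

```bash
python3 w.py w2; python3 - <<'E'
from workcell import *
import cv2
p,d=camera("scene");cv2.imwrite("pics/s2.png",cv2.resize(p[:,:,::-1],None,fx=1.5,fy=1.5))
o=get_obs();print(o["time"],o["ee_pos"],o["qd"],o["wrist_force"])
E
```

```text
3.95 [0.6654 0.1496 0.1651] [-179.7759   -0.0729   90.3899] [ 12.6252  22.9804  21.8278  89.0511   0.1187 102.235 ] open 0.028942206234986126
cap px [254.2848 207.7613] 1085 top 0.1374033783534321 ((663.9781494140625, 159.32655334472656), 18.77509307861328)
cap px [248.7368 331.1142] 718 top 0.09129507556186088 ((659.3275146484375, 28.233989715576172), 13.127890586853027)
4.05 [0.66505092 0.14953007 0.16427599] [-0.12183463  0.09589555 -0.09552824  0.11608759 -0.02201253 -0.05223658] [-0.07792044  0.08507209 -1.0506079 ]
```

View pics/w2.png

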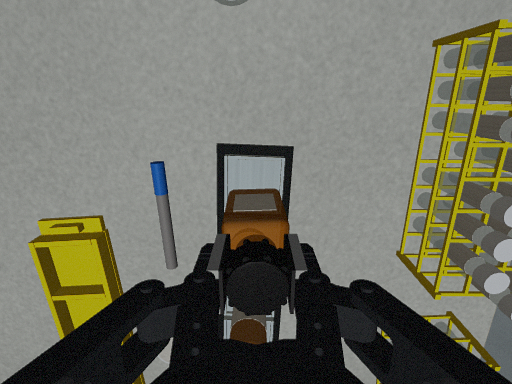

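View pics/s2.png

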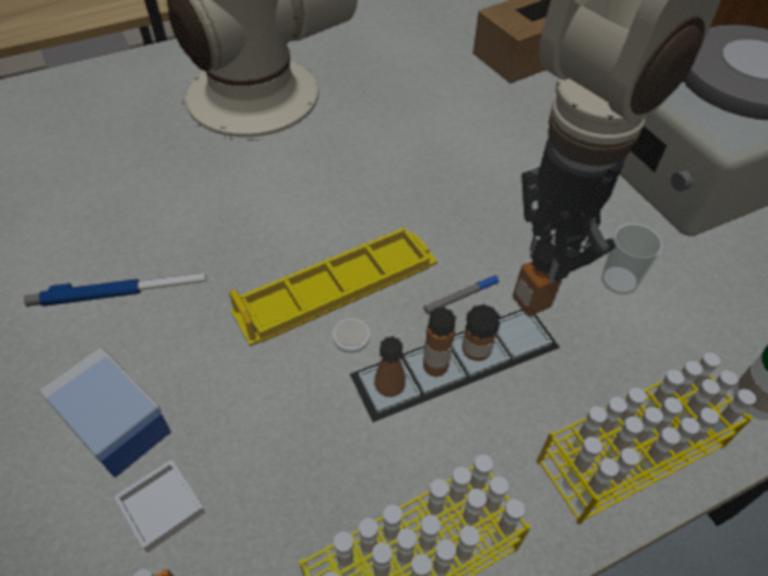

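The scene view shows the square bottle held upright and clear (~px 535,285), offset about -4.5 mm in y in the grip. I'll go in x first, then along the rack.

Request:
{"name": "servo_tool", "arguments": {"steps": [{"x": -25, "y": 0, "z": 0, "yaw": 0}, {"x": -75, "y": 0, "z": 0, "yaw": 0}, {"x": -125, "y": 0, "z": 0, "yaw": 0}, {"x": -165, "y": -20, "z": 0, "yaw": 0}, {"x": -178, "y": -65, "z": 0, "yaw": 0}, {"x": -178, "y": -115, "z": 0, "yaw": 0}, {"x": -178, "y": -165, "z": 0, "yaw": 0}, {"x": -178, "y": -215, "z": 0, "yaw": 0}, {"x": -178, "y": -255, "z": 0, "yaw": 0}, {"x": -178, "y": -280, "z": 0, "yaw": 0}, {"x": -178, "y": -280, "z": 0, "yaw": 0}, {"x": -178, "y": -280, "z": 0, "yaw": 0}]}}

```text
time: 5.55
ee_pos: [0.4868, -0.13, 0.1638]
tcp_rot: [-179.7, -0.1, 90.4]
wrist_force: [-0.1, -0.2, -1.4]
opening: 0.0291
```

```bash
cat > s.py <<'E'
import sys
from h import *; from workcell import *
np.set_printoptions(precision=4,suppress=True)
n=sys.argv[1]
for c in sys.argv[2:] or ["scene"]:
    p,d=camera(c);P=camera_params(c);R,t=fixed(P);W=cloud(p,d,P,R,t)
    cv2.imwrite(f"pics/{n}_{c}.png",cv2.resize(p[:,:,::-1],None,fx=1.5,fy=1.5));np.savez(f"{n}_{c}.npz",p=p,d=d,W=W)
    hsv=cv2.cvtColor(p,cv2.COLOR_RGB2HSV)
    # amber body
    m=(d>0)&((hsv[...,0]<17))&(hsv[...,1]>130)&(W[...,2]>.01)&(W[...,0]>.4)&(W[...,0]<.72)&(abs(W[...,1])<.2)
    nl,lab,st,cen=cv2.connectedComponentsWithStats(m.astype(np.uint8))
    for i in range(1,nl):
        if st[i,4]>60: q=W[lab==i];print(c,"amber",cen[i],st[i,4],"min",q.min(0),"max",q.max(0))
o=get_obs();print(o["time"],o["ee_pos"],o["tcp_rot"],o["wrist_force"],o["opening"])
E
python3 s.py a1 scene top
```

```text
scene amber [176.8788 176.5303] 396 min [ 0.4726 -0.1528  0.0815] max [ 0.5063 -0.1176  0.1621]
top amber [223.7971 143.913 ] 69 min [0.6414 0.0064 0.0766] max [0.6519 0.033  0.1144]
top amber [256.4873 149.4367] 158 min [ 0.6369 -0.0585  0.0207] max [ 0.6568 -0.0277  0.085 ]
5.65 [ 0.487  -0.1296  0.1641] [-179.6842   -0.0752   90.4521] [-0.2989 -0.1366 -1.1351] 0.029006854683394787
```

View pics/a1_scene.png

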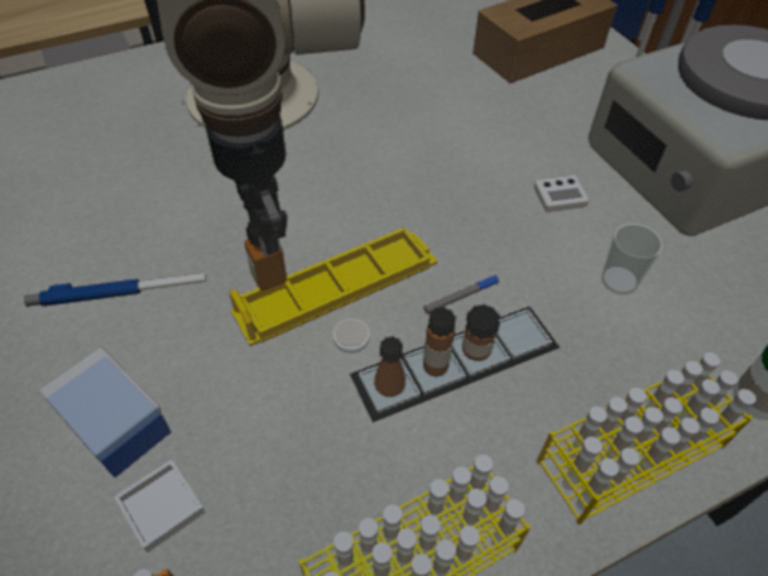

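The square bottle hangs upright over the handle bay: amber y range -153..-118, centred on -135. Lowering now.

Request:
{"name": "servo_tool", "arguments": {"steps": [{"x": 0, "y": 0, "z": -20, "yaw": 0}, {"x": 0, "y": 0, "z": -45, "yaw": 0}, {"x": 0, "y": 0, "z": -58, "yaw": 0}, {"x": 0, "y": 0, "z": -64, "yaw": 0}, {"x": 0, "y": 0, "z": -66, "yaw": 0}, {"x": 0, "y": 0, "z": -67, "yaw": 0}, {"x": 0, "y": 0, "z": -68, "yaw": 0}, {"x": 0, "y": 0, "z": -68, "yaw": 0}]}}

```text
time: 6.65
ee_pos: [0.4871, -0.1297, 0.0963]
tcp_rot: [-179.7, -0.1, 90.4]
wrist_force: [-0.0, -0.2, -1.2]
opening: 0.0288
```

Request:
{"name": "servo_tool", "arguments": {"steps": [{"x": 0, "y": 0, "z": -0.5, "yaw": 0}, {"x": 0, "y": 0, "z": -1, "yaw": 0}, {"x": 0, "y": 0, "z": -1.5, "yaw": 0}, {"x": 0, "y": 0, "z": -1.5, "yaw": 0}]}}

```text
time: 7.15
ee_pos: [0.4872, -0.1297, 0.0952]
tcp_rot: [-179.7, -0.1, 90.4]
wrist_force: [-2.2, 0.2, 4.9]
opening: 0.0285
```

Contact: Fz went from -1.2 to +4.9 N at z=95.2, the same height as at the pick. Releasing.

Request:
{"name": "servo_tool", "arguments": {"steps": [{"x": 0, "y": 0, "z": 0, "yaw": 0}, {"x": 0, "y": 0, "z": 0, "yaw": 0}, {"x": 0, "y": 0, "z": 0, "yaw": 0}, {"x": 0, "y": 0, "z": 10, "yaw": 0}, {"x": 0, "y": 0, "z": 30, "yaw": 0}, {"x": 0, "y": 0, "z": 65, "yaw": 0}, {"x": 0, "y": 0, "z": 95, "yaw": 0}, {"x": 0, "y": 0, "z": 95, "yaw": 0}], "grip": 60}}

```text
time: 8.15
ee_pos: [0.4882, -0.13, 0.1933]
tcp_rot: [-180.0, 0.0, 90.4]
wrist_force: [0.2, 0.3, 0.3]
opening: 0.0599
```

Request:
{"name": "servo_tool", "arguments": {"steps": [{"x": 30, "y": 35, "z": 0, "yaw": 0}, {"x": 65, "y": 80, "z": 0, "yaw": 0}, {"x": 100, "y": 125, "z": 0, "yaw": 0}, {"x": 135, "y": 165, "z": 0, "yaw": 0}, {"x": 160, "y": 195, "z": 0, "yaw": 0}, {"x": 171, "y": 209, "z": 0, "yaw": 0}, {"x": 171, "y": 209, "z": 0, "yaw": 0}, {"x": 171, "y": 209, "z": 0, "yaw": 0}]}}

```text
time: 9.15
ee_pos: [0.6587, 0.0784, 0.193]
tcp_rot: [-179.9, 0.0, 90.4]
wrist_force: [0.3, 0.2, -0.0]
opening: 0.0599
```

```bash
python3 w.py w3;python3 s.py a2 scene
```

```text
9.15 [0.6587 0.0784 0.193 ] [-179.9338    0.0293   90.4243] [ 6.7927 20.3198 21.447  91.1962 -0.0218 96.3684] open 0.05990858793749182
cap px [255.4002 188.8042] 1864 top 0.07977145533034956 ((657.367431640625, 79.2977523803711), 21.297056198120117)
cap px [253.8237 282.9358] 2864 top 0.11530786008277995 ((657.5648193359375, 18.270172119140625), 16.438182830810547)
cap px [119.1854 367.8675] 151 top 0.06769854827397512 ((503.641357421875, -138.6405029296875), 11.31033992767334)
scene amber [181.7179 196.919 ] 358 min [ 0.471  -0.1521  0.0152] max [ 0.5058 -0.1165  0.0928]
9.25 [0.6588 0.0781 0.1935] [-179.9821    0.0199   90.393 ] [0.417  0.0239 0.9406] 0.06016300473590481
```

View pics/a2_scene.png

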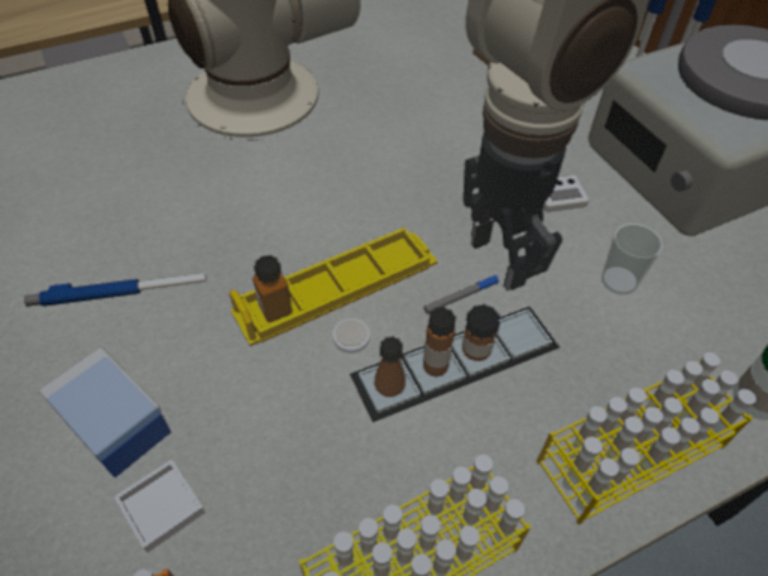

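The square bottle stands upright in the bay by the handle (px 270,290 in the scaled scene view). Now the squat one.

Request:
{"name": "servo_tool", "arguments": {"steps": [{"x": -1, "y": 1, "z": -25, "yaw": 0}, {"x": -1, "y": 1, "z": -60, "yaw": 0}, {"x": -1, "y": 1, "z": -90, "yaw": 0}, {"x": -1, "y": 1, "z": -105, "yaw": 0}, {"x": -1, "y": 1, "z": -112, "yaw": 0}, {"x": -1, "y": 1, "z": -112, "yaw": 0}, {"x": -1, "y": 1, "z": -112, "yaw": 0}]}}

```text
time: 10.12
ee_pos: [0.6584, 0.0791, 0.0828]
tcp_rot: [179.9, 0.0, 90.4]
wrist_force: [0.1, -0.0, 0.5]
opening: 0.0602
```

Request:
{"name": "servo_tool", "arguments": {"steps": [{"x": 0, "y": 0, "z": 0, "yaw": 0}, {"x": 0, "y": 0, "z": 0, "yaw": 0}, {"x": 0, "y": 0, "z": 0, "yaw": 0}, {"x": 0, "y": 0, "z": 0, "yaw": 0}, {"x": 0, "y": 0, "z": 0, "yaw": 0}], "grip": 25}}

```text
time: 10.75
ee_pos: [0.6588, 0.0792, 0.084]
tcp_rot: [179.8, -0.0, 90.4]
wrist_force: [-2.1, -0.3, 6.3]
opening: 0.0374
```

Request:
{"name": "servo_tool", "arguments": {"steps": [{"x": 0, "y": 0, "z": 8, "yaw": 0}, {"x": 0, "y": 0, "z": 25, "yaw": 0}, {"x": 0, "y": 0, "z": 50, "yaw": 0}, {"x": 0, "y": 0, "z": 65, "yaw": 0}, {"x": 0, "y": 0, "z": 70, "yaw": 0}, {"x": 0, "y": 0, "z": 70, "yaw": 0}]}}

```text
time: 11.5
ee_pos: [0.6588, 0.0792, 0.1539]
tcp_rot: [179.8, -0.0, 90.4]
wrist_force: [0.3, 0.2, -1.7]
opening: 0.0373
```

```bash
python3 s.py a3 scene
```

```text
scene amber [181.6893 196.935 ] 354 min [ 0.4714 -0.152   0.0117] max [ 0.5065 -0.1171  0.093 ]
11.55 [0.6586 0.0792 0.1533] [179.8778   0.0031  90.3924] [-0.2992  0.5104 -1.4206] 0.03749848371967949
```

View pics/a3_scene.png

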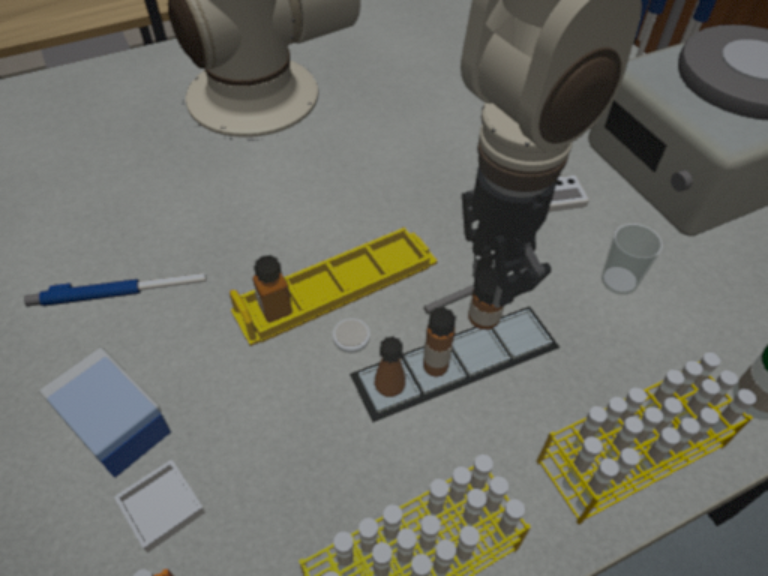

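The jar is held upright (px 487,305). Going to the second bay: dx -176, dy -150.

Request:
{"name": "servo_tool", "arguments": {"steps": [{"x": -25, "y": 0, "z": 0, "yaw": 0}, {"x": -75, "y": 0, "z": 0, "yaw": 0}, {"x": -125, "y": -10, "z": 0, "yaw": 0}, {"x": -165, "y": -45, "z": 0, "yaw": 0}, {"x": -176, "y": -95, "z": 0, "yaw": 0}, {"x": -176, "y": -135, "z": 0, "yaw": 0}, {"x": -176, "y": -150, "z": 0, "yaw": 0}, {"x": -176, "y": -150, "z": -20, "yaw": 0}, {"x": -176, "y": -150, "z": -45, "yaw": 0}, {"x": -176, "y": -150, "z": -60, "yaw": 0}, {"x": -176, "y": -150, "z": -65, "yaw": 0}, {"x": -176, "y": -150, "z": -65, "yaw": 0}]}}

```text
time: 13.05
ee_pos: [0.4827, -0.0706, 0.0884]
tcp_rot: [179.9, -0.0, 90.4]
wrist_force: [-0.1, -0.4, -2.2]
opening: 0.037
```

Request:
{"name": "servo_tool", "arguments": {"steps": [{"x": 0, "y": 0, "z": -1.5, "yaw": 0}, {"x": 0, "y": 0, "z": -2.5, "yaw": 0}, {"x": 0, "y": 0, "z": -3.5, "yaw": 0}, {"x": 0, "y": 0, "z": -3.5, "yaw": 0}]}}

```text
time: 13.55
ee_pos: [0.4827, -0.0706, 0.085]
tcp_rot: [179.9, -0.0, 90.4]
wrist_force: [1.4, 0.3, -1.4]
opening: 0.0372
```

Request:
{"name": "servo_tool", "arguments": {"steps": [{"x": 0, "y": 0, "z": -0.5, "yaw": 0}, {"x": 0, "y": 0, "z": -1, "yaw": 0}, {"x": 0, "y": 0, "z": -1, "yaw": 0}]}}

```text
time: 13.92
ee_pos: [0.4827, -0.0706, 0.084]
tcp_rot: [179.9, 0.0, 90.4]
wrist_force: [-0.2, -0.6, -0.8]
opening: 0.0372
```

Request:
{"name": "servo_tool", "arguments": {"steps": [{"x": 0, "y": 0, "z": -0.5, "yaw": 0}, {"x": 0, "y": 0, "z": -1, "yaw": 0}, {"x": 0, "y": 0, "z": -1, "yaw": 0}]}}

```text
time: 14.3
ee_pos: [0.4827, -0.0707, 0.084]
tcp_rot: [179.8, 0.0, 90.4]
wrist_force: [-3.4, -0.1, 8.6]
opening: 0.0376
```

Seated, at Fz +8.6 N and with z matching the pick. Releasing, lifting, and going over to the tall bottle.

Request:
{"name": "servo_tool", "arguments": {"steps": [{"x": 0, "y": 0, "z": 0, "yaw": 0}, {"x": 0, "y": 0, "z": 0, "yaw": 0}, {"x": 0, "y": 0, "z": 0, "yaw": 0}, {"x": 0, "y": 0, "z": 10, "yaw": 0}, {"x": 0, "y": 0, "z": 30, "yaw": 0}, {"x": 0, "y": 0, "z": 75, "yaw": 0}, {"x": 0, "y": 0, "z": 110, "yaw": 0}, {"x": 0, "y": 0, "z": 110, "yaw": 0}], "grip": 60}}

```text
time: 15.3
ee_pos: [0.484, -0.0708, 0.1974]
tcp_rot: [179.5, 0.1, 90.4]
wrist_force: [1.0, -0.9, -0.5]
opening: 0.0598
```

Request:
{"name": "servo_tool", "arguments": {"steps": [{"x": 30, "y": 15, "z": 0, "yaw": 0}, {"x": 75, "y": 40, "z": 0, "yaw": 0}, {"x": 120, "y": 65, "z": 0, "yaw": 0}, {"x": 160, "y": 82, "z": 0, "yaw": 0}, {"x": 174, "y": 89, "z": 0, "yaw": 0}, {"x": 174, "y": 89, "z": 0, "yaw": 0}, {"x": 174, "y": 89, "z": 0, "yaw": 0}]}}

```text
time: 16.18
ee_pos: [0.6573, 0.0178, 0.1971]
tcp_rot: [179.6, 0.1, 90.4]
wrist_force: [-0.4, -0.7, -0.2]
opening: 0.0599
```

```bash
python3 w.py w4;python3 s.py a4 scene
```

```text
16.175 [0.6573 0.0178 0.1971] [179.5936   0.0637  90.3921] [ 1.5813 18.9923 20.2135 90.8162 -0.0721 91.1887] open 0.05989420681593596
cap px [256.2439 198.9864] 1689 top 0.11556663571935108 ((657.524169921875, 18.013336181640625), 16.286685943603516)
cap px [252.657  254.6763] 1143 top 0.09539412167951052 ((654.4981689453125, -45.38287353515625), 13.9545259475708)
cap px [ 77.5987 271.9013] 1956 top 0.07965533605007144 ((481.783935546875, -70.47394561767578), 21.824485778808594)
scene amber [181.878  197.2944] 377 min [ 0.4712 -0.152   0.0139] max [ 0.5056 -0.1168  0.0929]
16.275 [0.6573 0.0177 0.1978] [179.5302   0.0604  90.3757] [ 0.1448  0.4928 -0.1933] 0.05955087929912835
```

View pics/a4_scene.png

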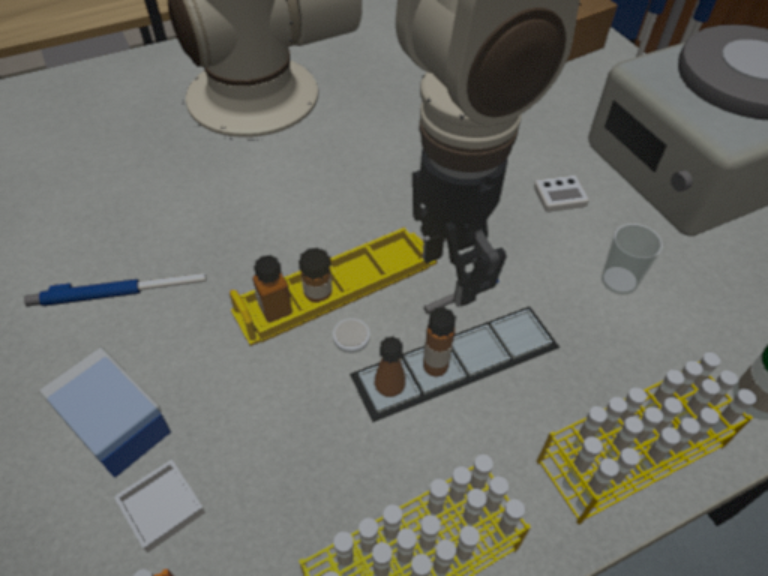

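Two bottles are placed: the jar's cap top is at 79.7 mm and the jar is centred at (482,-70.5). Now the tall one, keeping the fingertips above its 95 mm shoulder, so TCP at 118.

Request:
{"name": "servo_tool", "arguments": {"steps": [{"x": 0, "y": 0, "z": -20, "yaw": 0}, {"x": 0, "y": 0, "z": -50, "yaw": 0}, {"x": 0, "y": 0, "z": -70, "yaw": 0}, {"x": 0, "y": 0, "z": -80, "yaw": 0}, {"x": 0, "y": 0, "z": -80, "yaw": 0}, {"x": 0, "y": 0, "z": -80, "yaw": 0}]}}

```text
time: 17.02
ee_pos: [0.6577, 0.0176, 0.119]
tcp_rot: [179.4, 0.1, 90.4]
wrist_force: [-0.5, 0.1, 0.2]
opening: 0.0598
```

Request:
{"name": "servo_tool", "arguments": {"steps": [{"x": 0, "y": 0, "z": 0, "yaw": 0}, {"x": 0, "y": 0, "z": 0, "yaw": 0}, {"x": 0, "y": 0, "z": 0, "yaw": 0}, {"x": 0, "y": 0, "z": 0, "yaw": 0}, {"x": 0, "y": 0, "z": 0, "yaw": 0}], "grip": 18}}

```text
time: 17.65
ee_pos: [0.658, 0.0176, 0.1201]
tcp_rot: [179.4, 0.1, 90.4]
wrist_force: [-0.1, 0.1, 5.8]
opening: 0.0271
```

Request:
{"name": "servo_tool", "arguments": {"steps": [{"x": 0, "y": 0, "z": 8, "yaw": 0}, {"x": 0, "y": 0, "z": 25, "yaw": 0}, {"x": 0, "y": 0, "z": 50, "yaw": 0}, {"x": 0, "y": 0, "z": 65, "yaw": 0}, {"x": 0, "y": 0, "z": 70, "yaw": 0}, {"x": 0, "y": 0, "z": 70, "yaw": 0}]}}

```text
time: 18.4
ee_pos: [0.658, 0.0176, 0.19]
tcp_rot: [179.4, 0.1, 90.4]
wrist_force: [0.4, -0.2, -0.9]
opening: 0.0274
```

```bash
python3 s.py a5 scene
```

```text
scene amber [181.9948 197.3273] 385 min [ 0.4696 -0.1521  0.0153] max [ 0.5061 -0.1169  0.0906]
scene amber [293.2041 202.1939] 98 min [0.6534 0.002  0.14  ] max [0.6748 0.0243 0.1667]
18.45 [0.6578 0.0176 0.1894] [179.4087   0.0598  90.3696] [-0.2385  0.272  -1.9346] 0.027313491977631672
```

View pics/a5_scene.png

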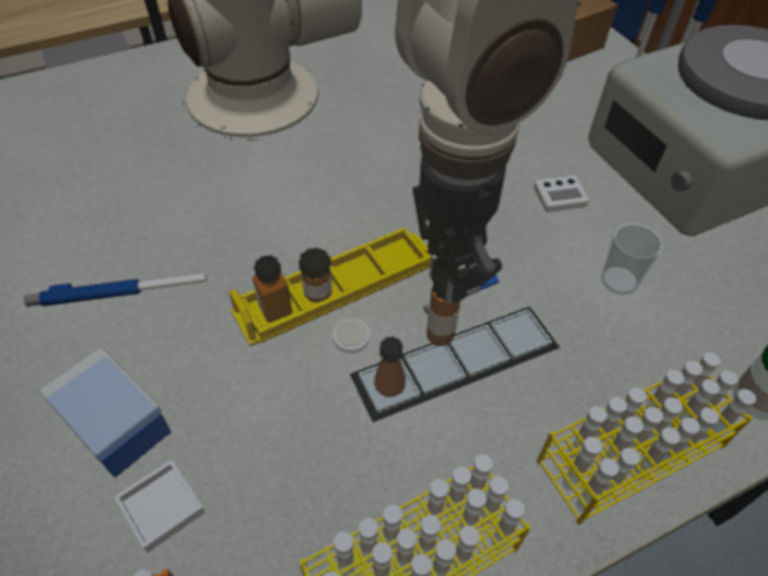

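The tall bottle is held upright (px 443,315). On to the third bay: dx -180, dy -25.

Request:
{"name": "servo_tool", "arguments": {"steps": [{"x": -25, "y": 0, "z": 0, "yaw": 0}, {"x": -75, "y": -5, "z": 0, "yaw": 0}, {"x": -125, "y": -15, "z": 0, "yaw": 0}, {"x": -165, "y": -25, "z": 0, "yaw": 0}, {"x": -180, "y": -25, "z": 0, "yaw": 0}, {"x": -180, "y": -25, "z": 0, "yaw": 0}, {"x": -180, "y": -25, "z": -20, "yaw": 0}, {"x": -180, "y": -25, "z": -45, "yaw": 0}, {"x": -180, "y": -25, "z": -60, "yaw": 0}, {"x": -180, "y": -25, "z": -65, "yaw": 0}, {"x": -180, "y": -25, "z": -65, "yaw": 0}]}}

```text
time: 19.82
ee_pos: [0.4782, -0.0073, 0.1245]
tcp_rot: [179.4, 0.1, 90.4]
wrist_force: [0.8, 0.3, -1.4]
opening: 0.0273
```

Request:
{"name": "servo_tool", "arguments": {"steps": [{"x": 0, "y": 0, "z": -1.5, "yaw": 0}, {"x": 0, "y": 0, "z": -3, "yaw": 0}, {"x": 0, "y": 0, "z": -4, "yaw": 0}, {"x": 0, "y": 0, "z": -4, "yaw": 0}]}}

```text
time: 20.32
ee_pos: [0.4781, -0.0073, 0.1206]
tcp_rot: [179.4, 0.1, 90.4]
wrist_force: [0.3, 0.1, -2.2]
opening: 0.0273
```

Request:
{"name": "servo_tool", "arguments": {"steps": [{"x": 0, "y": 0, "z": -0.5, "yaw": 0}, {"x": 0, "y": 0, "z": -1, "yaw": 0}, {"x": 0, "y": 0, "z": -1.3, "yaw": 0}, {"x": 0, "y": 0, "z": -1.3, "yaw": 0}]}}

```text
time: 20.82
ee_pos: [0.4783, -0.0074, 0.1201]
tcp_rot: [179.4, 0.1, 90.4]
wrist_force: [-2.3, -0.2, 5.6]
opening: 0.0273
```

Seated. Releasing, then moving over the cone.

Request:
{"name": "servo_tool", "arguments": {"steps": [{"x": 0, "y": 0, "z": 0, "yaw": 0}, {"x": 0, "y": 0, "z": 0, "yaw": 0}, {"x": 0, "y": 0, "z": 0, "yaw": 0}, {"x": 0, "y": 0, "z": 10, "yaw": 0}, {"x": 0, "y": 0, "z": 30, "yaw": 0}, {"x": 0, "y": 0, "z": 65, "yaw": 0}, {"x": 0, "y": 0, "z": 75, "yaw": 0}, {"x": 0, "y": 0, "z": 75, "yaw": 0}], "grip": 60}}

```text
time: 21.82
ee_pos: [0.4787, -0.0073, 0.1956]
tcp_rot: [179.3, 0.1, 90.4]
wrist_force: [0.5, -0.3, -0.2]
opening: 0.0596
```

Request:
{"name": "servo_tool", "arguments": {"steps": [{"x": 30, "y": -5, "z": 0, "yaw": 0}, {"x": 75, "y": -15, "z": 0, "yaw": 0}, {"x": 120, "y": -25, "z": 0, "yaw": 0}, {"x": 160, "y": -35, "z": 0, "yaw": 0}, {"x": 176, "y": -38, "z": 0, "yaw": 0}, {"x": 176, "y": -38, "z": 0, "yaw": 0}, {"x": 176, "y": -38, "z": 0, "yaw": 0}]}}

```text
time: 22.7
ee_pos: [0.6539, -0.0452, 0.1948]
tcp_rot: [179.4, 0.1, 90.4]
wrist_force: [-1.2, -0.0, 0.2]
opening: 0.0604
```

```bash
python3 w.py w5;python3 s.py a6 scene
```

```text
22.7 [ 0.6539 -0.0452  0.1948] [179.3677   0.0539  90.379 ] [-3.952  18.4152 19.231  90.1813 -0.006  85.6686] open 0.06043010640631904
cap px [ 34.3198 149.3051] 2927 top 0.11533492790803535 ((478.85272216796875, -6.781970500946045), 16.364086151123047)
cap px [256.0952 191.9207] 1135 top 0.09555401635335996 ((654.369140625, -45.55803680419922), 14.013211250305176)
cap px [ 65.8389 214.2661] 2296 top 0.07972252139257816 ((481.5641784667969, -70.97188568115234), 21.851627349853516)
cap px [ 94.9163 262.3752] 621 top 0.06773705510508288 ((486.12701416015625, -132.42620849609375), 24.34162139892578)
cap px [ 66.2352 289.3638] 1501 top 0.10355766597902588 ((485.02825927734375, -133.02203369140625), 16.884836196899414)
scene amber [236.6111 163.3519] 108 min [ 0.4751 -0.0565  0.0701] max [ 0.5996 -0.0047  0.2239]
scene amber [182.0025 197.5   ] 396 min [ 0.4701 -0.1519  0.0134] max [ 0.5058 -0.1174  0.0882]
22.8 [ 0.654  -0.0452  0.1957] [179.2898   0.0607  90.3814] [0.5959 0.8138 0.1455] 0.059992423800379065
```

View pics/a6_scene.png

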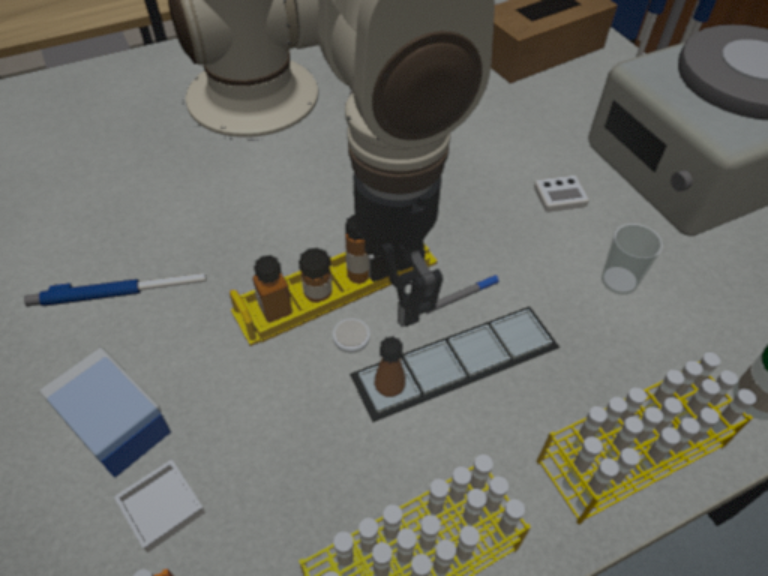

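Three bottles stand upright in place (cap tops at 115.3, 79.7 and 103.6 mm). Now the cone, which I'll carry along y first, over the empty dishes.

Request:
{"name": "servo_tool", "arguments": {"steps": [{"x": 1, "y": 0, "z": -20, "yaw": 0}, {"x": 1, "y": 0, "z": -55, "yaw": 0}, {"x": 1, "y": 0, "z": -85, "yaw": 0}, {"x": 1, "y": 0, "z": -98, "yaw": 0}, {"x": 1, "y": 0, "z": -104, "yaw": 0}, {"x": 1, "y": 0, "z": -104, "yaw": 0}, {"x": 1, "y": 0, "z": -104, "yaw": 0}]}}

```text
time: 23.68
ee_pos: [0.6555, -0.0452, 0.093]
tcp_rot: [179.2, 0.1, 90.4]
wrist_force: [0.1, 0.6, 0.3]
opening: 0.0598
```

Request:
{"name": "servo_tool", "arguments": {"steps": [{"x": 0, "y": 0, "z": 0, "yaw": 0}, {"x": 0, "y": 0, "z": 0, "yaw": 0}, {"x": 0, "y": 0, "z": 0, "yaw": 0}, {"x": 0, "y": 0, "z": 0, "yaw": 0}, {"x": 0, "y": 0, "z": 0, "yaw": 0}], "grip": 14}}

```text
time: 24.3
ee_pos: [0.6556, -0.0452, 0.0936]
tcp_rot: [179.2, 0.1, 90.4]
wrist_force: [-2.2, -0.8, 5.5]
opening: 0.0227
```

Request:
{"name": "servo_tool", "arguments": {"steps": [{"x": 0, "y": 0, "z": 8, "yaw": 0}, {"x": 0, "y": 0, "z": 25, "yaw": 0}, {"x": 0, "y": 0, "z": 50, "yaw": 0}, {"x": 0, "y": 0, "z": 65, "yaw": 0}, {"x": 0, "y": 0, "z": 70, "yaw": 0}, {"x": 0, "y": 0, "z": 70, "yaw": 0}]}}

```text
time: 25.05
ee_pos: [0.6556, -0.0452, 0.1635]
tcp_rot: [179.2, 0.1, 90.4]
wrist_force: [0.1, -0.2, -2.2]
opening: 0.0224
```

```bash
python3 s.py a7 scene
```

```text
scene amber [234.6716 163.8358] 67 min [ 0.4746 -0.0232  0.0711] max [ 0.4948 -0.0098  0.1014]
scene amber [181.9614 197.3368] 389 min [ 0.4705 -0.152   0.014 ] max [ 0.5058 -0.1172  0.0897]
scene amber [256.3505 227.0206] 97 min [ 0.6517 -0.0644  0.091 ] max [ 0.6695 -0.0451  0.1385]
25.1 [ 0.6554 -0.0452  0.1629] [179.2044   0.0699  90.3834] [-0.3296 -0.1942 -1.0744] 0.022545631883002692
```

View pics/a7_scene.png

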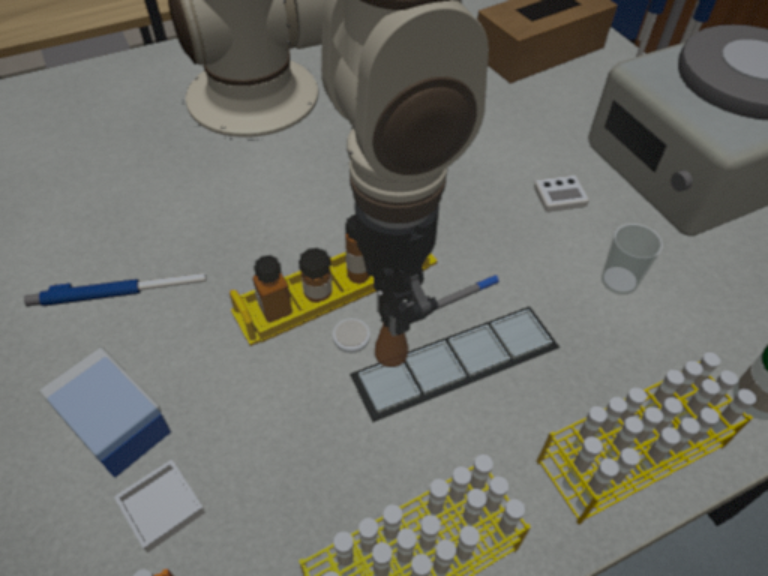

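The cone is held upright (px 392,345). On to the farthest bay.

Request:
{"name": "servo_tool", "arguments": {"steps": [{"x": 0, "y": 25, "z": 0, "yaw": 0}, {"x": 0, "y": 65, "z": 0, "yaw": 0}, {"x": -15, "y": 95, "z": 0, "yaw": 0}, {"x": -60, "y": 101, "z": 0, "yaw": 0}, {"x": -110, "y": 101, "z": 0, "yaw": 0}, {"x": -155, "y": 101, "z": 0, "yaw": 0}, {"x": -182, "y": 101, "z": 0, "yaw": 0}, {"x": -182, "y": 101, "z": -10, "yaw": 0}, {"x": -182, "y": 101, "z": -40, "yaw": 0}, {"x": -182, "y": 101, "z": -60, "yaw": 0}, {"x": -182, "y": 101, "z": -65, "yaw": 0}, {"x": -182, "y": 101, "z": -65, "yaw": 0}]}}

```text
time: 26.6
ee_pos: [0.4736, 0.0558, 0.0976]
tcp_rot: [179.2, 0.1, 90.4]
wrist_force: [-1.0, -0.4, -1.3]
opening: 0.0224
```

Request:
{"name": "servo_tool", "arguments": {"steps": [{"x": 0, "y": 0, "z": -1.5, "yaw": 0}, {"x": 0, "y": 0, "z": -3, "yaw": 0}, {"x": 0, "y": 0, "z": -4, "yaw": 0}, {"x": 0, "y": 0, "z": -4, "yaw": 0}]}}

```text
time: 27.1
ee_pos: [0.4736, 0.0558, 0.0937]
tcp_rot: [179.2, 0.1, 90.4]
wrist_force: [-0.1, 0.2, -1.9]
opening: 0.0228
```

Request:
{"name": "servo_tool", "arguments": {"steps": [{"x": 0, "y": 0, "z": -0.5, "yaw": 0}, {"x": 0, "y": 0, "z": -1, "yaw": 0}, {"x": 0, "y": 0, "z": -1, "yaw": 0}]}}

```text
time: 27.48
ee_pos: [0.4738, 0.0558, 0.0936]
tcp_rot: [179.2, 0.1, 90.4]
wrist_force: [-2.2, -0.5, 5.4]
opening: 0.0227
```

Seated. Releasing, retreating up, then sideways so the cameras can see the rack.

Request:
{"name": "servo_tool", "arguments": {"steps": [{"x": 0, "y": 0, "z": 0, "yaw": 0}, {"x": 0, "y": 0, "z": 0, "yaw": 0}, {"x": 0, "y": 0, "z": 0, "yaw": 0}, {"x": 0, "y": 0, "z": 10, "yaw": 0}, {"x": 0, "y": 0, "z": 30, "yaw": 0}, {"x": 0, "y": 0, "z": 75, "yaw": 0}, {"x": 0, "y": 0, "z": 110, "yaw": 0}, {"x": 0, "y": 0, "z": 110, "yaw": 0}], "grip": 60}}

```text
time: 28.48
ee_pos: [0.475, 0.056, 0.207]
tcp_rot: [178.9, 0.0, 90.4]
wrist_force: [0.8, 0.3, -1.1]
opening: 0.0602
```

Request:
{"name": "servo_tool", "arguments": {"steps": [{"x": 0, "y": 20, "z": 0, "yaw": 0}, {"x": 0, "y": 65, "z": 0, "yaw": 0}, {"x": 0, "y": 110, "z": 0, "yaw": 0}, {"x": 0, "y": 155, "z": 0, "yaw": 0}, {"x": 0, "y": 190, "z": 0, "yaw": 0}, {"x": 0, "y": 200, "z": 0, "yaw": 0}, {"x": 0, "y": 200, "z": 0, "yaw": 0}]}}

```text
time: 29.35
ee_pos: [0.4747, 0.2559, 0.2065]
tcp_rot: [178.9, 0.1, 90.4]
wrist_force: [-0.7, 0.6, -0.9]
opening: 0.0604
```

```bash
python3 s.py a8 scene top; python3 - <<'E'
import numpy as np,cv2
for n in("scene","top"):
    z=np.load(f"a8_{n}.npz");p,d,W=z["p"],z["d"],z["W"];hsv=cv2.cvtColor(p,cv2.COLOR_RGB2HSV)
    dark=(d>0)&(hsv[...,2]<75)&(W[...,2]>.05)&(W[...,2]<.14)&(W[...,0]>.4)&(W[...,0]<.72)&(abs(W[...,1])<.17)
    nl,lab,st,cen=cv2.connectedComponentsWithStats(dark.astype(np.uint8))
    for i in range(1,nl):
        if st[i,4]>60:
            c=W[lab==i];top=np.percentile(c[:,2],95);tp=c[c[:,2]>top-.006];print(n,cen[i],top,cv2.minEnclosingCircle((tp[:,:2]*1000).astype(np.float32)))
E
```

```text
scene amber [263.7955 166.0669] 269 min [0.4689 0.0366 0.0128] max [0.4922 0.066  0.0741]
scene amber [237.713 162.963] 108 min [ 0.4739 -0.0228  0.0701] max [0.4959 0.003  0.0989]
scene amber [182.1228 197.2276] 391 min [ 0.4717 -0.1521  0.0142] max [ 0.506  -0.1165  0.089 ]
top amber [303.268 232.281] 153 min [ 0.4679 -0.1499  0.0594] max [ 0.5017 -0.1134  0.1055]
top amber [210.2716 239.4321] 81 min [0.4599 0.0404 0.0348] max [0.488  0.0572 0.0899]
29.45 [0.475  0.255  0.2069] [178.9097   0.0566  90.3413] [ 0.1871  0.0492 -1.1515] 0.06014386466776459
scene [264.79007634 151.70610687] 0.09637739678874072 ((473.8625793457031, 55.46410369873047), 12.721338272094727)
scene [238.1253406  156.65122616] 0.1164470827226026 ((479.2243347167969, -7.115299701690674), 15.21226978302002)
scene [209.62591687 176.82640587] 0.0806952104222132 ((482.348388671875, -70.35037231445312), 20.970718383789062)
scene [178.16129032 179.69175627] 0.10457050910474609 ((486.3033752441406, -134.27163696289062), 15.710237503051758)
scene [182.4887218  197.04511278] 0.06740755583676258 ((494.1946716308594, -134.8072052001953), 19.16496467590332)
top [311.26482213 233.86166008] 0.10575210936889515 ((485.1234436035156, -131.8340301513672), 15.5294828414917)
top [273.15406162 235.73109244] 0.08197212064647474 ((482.2252197265625, -68.1393814086914), 19.16971206665039)
top [237.75217391 239.20434783] 0.11765681876861143 ((478.7251892089844, -5.656220436096191), 14.657774925231934)
top [203.79047619 241.33333333] 0.09757280045488625 ((474.0626525878906, 55.776790618896484), 12.941315650939941)
```

View pics/a8_scene.png

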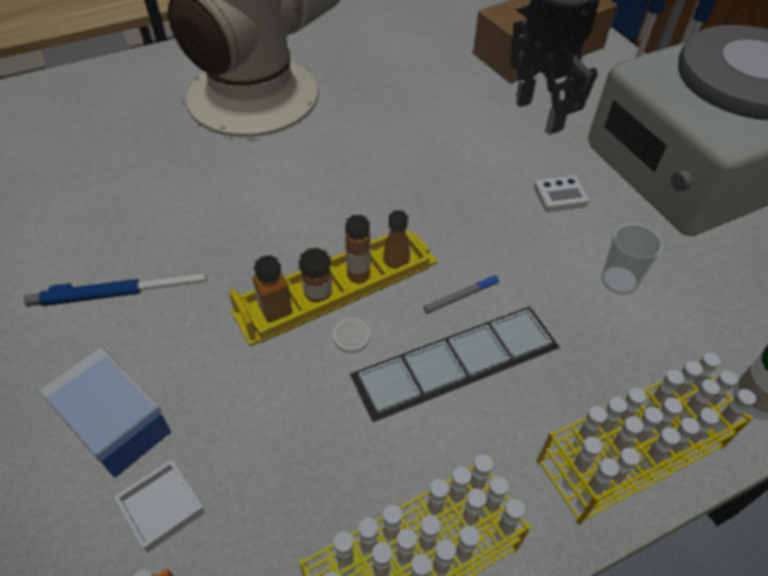

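View pics/a8_top.png

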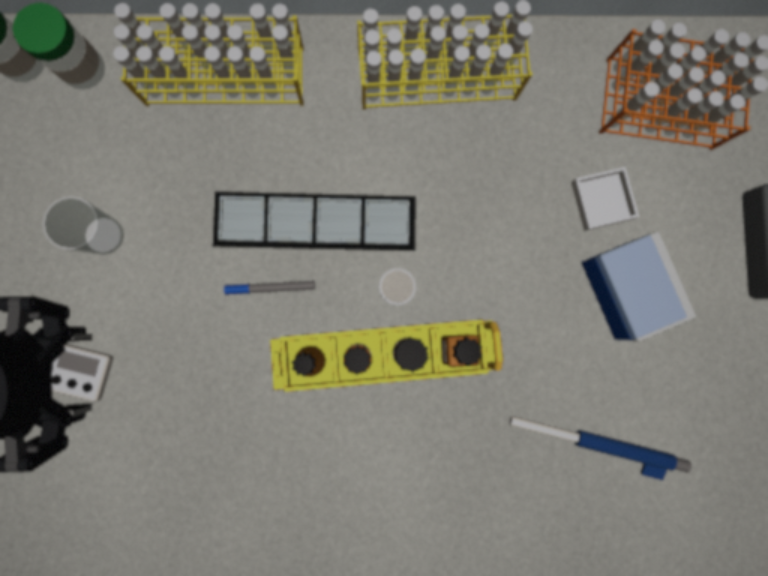

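All four stand upright in their bays. From the handle end (top px 467,350) leftwards they run square, squat, tall, cone (px 305,362). The gripper is clear.

```bash
python3 -c "
from workcell import *
print(job_done())"
```

```text
the job is handed in; nothing more can be done
None
```

All four bottles are in the yellow rack in the order asked: square next to the loop handle, then squat, tall, and cone farthest from it. I carried each by its cap, lowered it until the wrist force showed light contact (about 5–9 N), then let go.

- **Last checks:** both the scene and top cameras show every bottle upright. Cap-top heights match the pre-move readings within about 0.5 mm. Caps are within about 3.5 mm of the bay centres. The dishes are empty and the gripper is well clear. The robot clock read about 29.5 s at hand-in, against the 83 s limit.
- **Disagreements:** the first descent, on the square bottle, ended about 5 mm off in y and 4 mm low because that move began before the arm had settled. I allowed for the y offset when placing it. The two cameras differ by 1–2.5 mm on the final cap positions, about the 2 mm calibration error. No check failed.

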